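Gauge the depth of a rock core in its holder

ROBOT

A 6-joint arm with a two-finger parallel gripper is mounted at the origin on a cart in front of the work surface, level with it; the furniture and walls round the work are solid. World frame = base frame: x ahead of the robot, y to its left, z up, the work surface at z = 0. Lengths are in mm, angles in rad, forces in N, time in s.
With the tool pointing down it reaches from about 400 to 925 mm from the base axis. Payload 3.4 kg.
Tool frame: the origin (TCP) lies midway between the tips of the shut fingers; the grasp point (between the pads) lies 19 mm behind it; z points along the fingers, y is the line along which they close (so a half turn about z gives the same grasp; the last joint's range is limited). The gripper opens to 85 mm and grips with 20 to 120 N. Pads are 22 mm wide; open, the fingers measure 114 mm over their backs; the gripper's body (76 mm by 85 mm) begins 54 mm behind the grasp point. The pads swing forward as they close: fully open they stand 13 mm farther back than shut.
Start: joints at [1.056, 0.307, 1.506, -0, 1.328, -0.073], TCP at [245.874, 519.785, 199.205] pointing down, gripper open.
Joint ranges: [-3.12, 3.12], [-1.05, 2.28], [0.14, 2.33], [-1.42, 4.57], [0.1, 2.73], [-2.68, 2.68]. Speed limits (rad/s): [2.57, 2.57, 3.14, 3.14, 3.14, 3.14].

INTERFACE

Orientations are given as a unit quaternion [w, x, y, z].
In Python, from station import ctrl gives the robot as it stands.
- The arm moves only by the shell command python3 -m handwheel 'ROWS'. ROWS is JSON, a list of rows, each an object of numbers: "jaw": the opening, from 0 (shut) to 1 (fully open); "x", "y", "z": the shift along the tool's x, y, z in mm; "wx", "wy", "wz": the turn, a rotation vector about the tool's x, y, z in degrees. In form: [{"jaw": .., "x": .., "y": .., "z": .., "wx": .., "wy": .., "wz": ..}, ...]. A call has 1 to 12 rows; each row is the pose to reach, as a shift and turn from the pose commanded when the call began, along the tool's axes at that moment; what a row does not reach only later rows make up. A row lasts 1/12 s, in which the tool goes at most 41.7 mm and 7.16 degrees, less where a joint would pass 70% of its speed; a pose out of reach is approached as far as the arm can. A call with a gripper value outside its range is refused whole. The fingers move at their own pace and stop on an object; the grip force is fixed at half the most. Time passes only in rows, so rows that repeat a pose let the fingers close. It gives the time, the measured TCP pose, the force, the opening and the grip force at its end, in the units of the state.
- ctrl.state(): the state, without advancing time (a new reading comes with each control period).
- ctrl.snapshot(name): name is "scene" or "top"; returns (picture, depth): 400x640x3 uint8, red, green, blue; 400x640 float32, mm along the optical axis (not along the pixel's ray), 0 where there is no reading.
- ctrl.camera_params(name): a dict with "fx", "fy", "cx", "cy" (pixels), "R" (3x3) and "t" (3): a world point X has camera coordinates R X + t. Camera axes: x right, y down, z forward; pixel columns grow to the right and rows downward; lengths in mm; the calibration is good to about 2 mm. A picture is of the moment at which its call begins. camera_params takes no time and is no camera call.
- ctrl.close_job(): hands the job in; it is judged then, once.
Trained networks look in the newest picture that a camera, given by its name, has taken for a name from the list of things; names that differ only in an ending like _2 or _b are one class to them, and where a whole thing is asked for, a point or a joint stands for the part that bears it (a point fixed in the world has none). Each returns a list of dicts, best first, with "confidence" (0 to 1); they miss things now and then, are a little off and sometimes report something else, mostly with a low value. They report only what shows in the picture. A call takes as long as a camera call. They do not tell look-alikes from the thing itself.
- ctrl.spot_in(camera, thing): "position" ([column, row] in pixels, amid what is visible of it).
The state is a dict: "time": time; "joints": joint angles; "qvel": joint speeds; "tau": joint torques, N m; "tcp_pos": TCP position; "tool_rot": TCP orientation; "wrist_force": force on the tool from outside, world axes, zero at the start; "wrist_torque": the same for the moment, N m; "gripper_width": finger opening in mm; "grip_force": force on a finger pad.
Only numpy, scipy, OpenCV 4.12 (cv2) and the standard library are available. Lean on these libraries where they do the work, as an engineer would, in place of code of your own. Each camera call takes 0.05 s, during which the arm holds its last target. There are 200 camera calls.

TASK

Take the depth gauge from its stand and lower its rod into the holder's bore: with the collar on the holder's top face, push the rod gently on down through the collar until it bottoms on the rock core. Then hang the gauge back in its stand by the collar, upright and let go, with the collar still showing the depth you found.

Things in the scene. Friction and masses are not known exactly. Their poses are not given: they have to be found in the camera images.
- gauge_grip (a point): Loose depth gauge, about 130 g, upright at the start, hanging by its collar in the stand. This point is the centre of its dark steel handle (upright cylinder, 20 mm diameter, 44 mm high); z points up along the gauge. The handle tops a round steel rod of 9 mm diameter with a chamfered tip; the handle's lower end is 75 mm above the tip.
- gauge_tip (a point): The gauge's lower tip, on the rod's axis, 97 mm below the handle's centre.
- collar_under (a point): Centre of the underside of the gauge's brass collar: a disc of 32 mm diameter and 6 mm thick with a 16 mm hub, 10 mm high in all, on the rod between tip and handle. It slides along the rod only against a steady friction of about 5 N and stays where it is left; the gauge's own weight does not move it, but pressing down harder than the friction while the collar is stopped pushes the rod through it.
- collar (a joint): Travel of the collar up the rod (m): 0 at the start, when the tip sticks out 10 mm below the collar's underside, up to 0.052. Depth shown = 10 mm + this value.
- holder: Core holder, fixed: an aluminium block 80 x 60 mm, 60 mm high, with two screwed ears at its foot; origin under its centre, z up, x along its 80 mm. The gauge (rod and collar together) must not press on it and the brittle rock core in it with more than 25 N in all.
- bore_mouth (a point): Centre of the bore's mouth in the middle of the holder's top face; z up. The bore is vertical, 12 mm in diameter, with a 1.5 mm chamfer. The flat end of a rock core, fast and hard, lies in it out of sight, at an unknown depth of 20 to 44 mm (its centre, core_face in the rules, is not given: feel for it).
- stand_mouth (a point): Centre of the mouth of the hole in the top of the gauge stand, a fixed black plastic block 44 x 44 mm, 60 mm high, on a 72 mm square foot; z points up. The hole is vertical, 15 mm in diameter, and goes right down to the desk, deeper than the rod can reach. The collar rests on the top face.
- vial: Bystander: small glass vial with a screw cap, 24 mm in diameter, 56 mm high, standing; origin under its centre. Leave alone.
- tuff: Bystander: brown rock sample, 22 x 30 x 16 mm; origin under its centre. Leave alone.
- sand: Bystander: sand-coloured flat rock sample, 26 x 46 x 13 mm; origin under its centre. Leave alone.
Things that resemble listed ones, but are neither listed nor needed, are in the scene too. There is more than one size of the part that bears gauge_grip; the job needs the middle-sized.

How it is judged:
By the outcome, as a careful person would: the job done as asked, in the order asked, and still so for the second after the job is handed in, with the robot touching nothing.
It also fails if it takes over 61 s, if anything falls off the work surface, if the arm or the gripper's body presses on something with over 40 N, if the wrist force passes 120 N, or if a joint passes its speed limit or range.

## Working session

There is one attempt and no reset: what is moved stays moved. The work goes in short steps, Python scripts to look and compute and a shell command to move; the robot and the scene stay as the last step left them, time stands still between calls to the robot, and variables do not carry over. Pictures are saved under pics/ and viewed, at most 10 in all, crops included, and the job is handed in when it is done.

```bash
mkdir -p pics
cat > h.py <<'E'
import numpy as np, cv2
from station import ctrl
def snap(c,name=None):
    p,d=ctrl.snapshot(c)
    if name: cv2.imwrite('pics/'+name,cv2.cvtColor(p,cv2.COLOR_RGB2BGR))
    return p,d
def w(c,u,v,z):  # depth z along axis -> world
    k=ctrl.camera_params(c); R=np.array(k['R']);t=np.array(k['t'])
    X=np.array([(u-k['cx'])/k['fx']*z,(v-k['cy'])/k['fy']*z,z]); return R.T@(X-t)
def ray(c,u,v,zw): # intersect with plane z=zw
    a=w(c,u,v,1.);o=w(c,u,v,0.); d=a-o; return o+d*(zw-o[2])/d[2]
def pix(c,X):
    k=ctrl.camera_params(c); q=np.array(k['R'])@X+np.array(k['t']); return k['fx']*q[0]/q[2]+k['cx'],k['fy']*q[1]/q[2]+k['cy']
E
python3 - <<'E'
from h import *
np.set_printoptions(precision=1,suppress=True)
for c in('scene','top'):
    p,d=snap(c,c+'1.png'); k=ctrl.camera_params(c); print(c,k['fx'],w(c,0,0,0.))
    for n in('gauge_grip','collar_under','holder','bore_mouth','stand_mouth','vial','tuff','sand'):
        for r in ctrl.spot_in(c,n)[:5]:
            u,v=r['position']; z=d[int(v),int(u)]; print(c,n,round(r['confidence'],2),np.array([u,v]),w(c,u,v,z))
print(ctrl.state())
E
```

```text
scene 511.2298257425454 [  15.9 -739.2  643.3]
scene gauge_grip 0.81 [254.1 223.8] [452.6  71.1  57.6]
scene gauge_grip 0.76 [290.8 183.8] [549.5  70.7 121.3]
scene gauge_grip 0.76 [319.9 172.8] [650.8 100.6 103.5]
scene collar_under 0.69 [367.6 273.2] [ 534.6 -195.5   51.7]
scene collar_under 0.63 [317.6 202.1] [647.1 106.1  23.8]
scene collar_under 0.55 [257.5 241.8] [454.4  66.4  13.1]
scene holder 0.73 [366.9 272.2] [ 533.  -195.2   54.6]
scene bore_mouth 0.6 [366.1 274.7] [ 532.6 -193.8   48.1]
scene stand_mouth 0.73 [291.2 225. ] [537.8  58.7  26.6]
scene vial 0.62 [354.4 219.5] [667.   -5.6  22.3]
scene vial 0.62 [289.1 182.4] [542.2  66.  129.1]
scene sand 0.7 [270.9 270.6] [423.4 -35.2  12.6]
top 504.1555741368396 [430.3 -41.6 964.9]
top gauge_grip 0.82 [235.7 147.2] [641.8 105.5 133.9]
top gauge_grip 0.68 [251.6 204.2] [540.8  70.9 161.9]
top gauge_grip 0.53 [259.3 257.8] [457.9  64.4  88.1]
top collar_under 0.63 [246.2 159.8] [645.  103.6  25.4]
top collar_under 0.53 [261.4 258.7] [458.6  69.   17.1]
top holder 0.97 [392.5 206.7] [ 558.2 -174.    31.4]
top bore_mouth 0.8 [390.4 206.2] [ 559.1 -170.2   30.7]
top bore_mouth 0.37 [384.2 139.5] [ 692.3 -161.5   13.4]
top stand_mouth 0.95 [263.6 210.5] [543.5  62.8  61.8]
top vial 0.73 [295.2 144.7] [667.8   9.   57.3]
top tuff 0.56 [386.9 139. ] [ 694.  -167.1   11.1]
top sand 0.82 [313.6 279.1] [422.6 -28.9  11. ]
{'time': 0.9, 'joints': array([ 1.1,  0.3,  1.5,  0. ,  1.3, -0.1]), 'qvel': array([ 0.,  0.,  0.,  0., -0., -0.]), 'tau': array([ -0. , -45.7, -25.2,  -0. ,   0. ,  -0. ]), 'tcp_pos': array([245.9, 519.8, 199.2]), 'tool_rot': array([-0. ,  0.2,  1. ,  0. ]), 'wrist_force': array([-0.1,  0. ,  0.5]), 'wrist_torque': array([-0., -0.,  0.]), 'grip_force': 0.0, 'gripper_width': 85.22138852385932}
```

View pics/scene1.png

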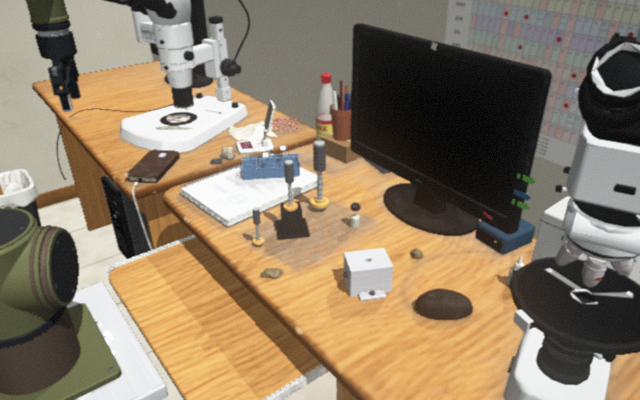

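View pics/top1.png

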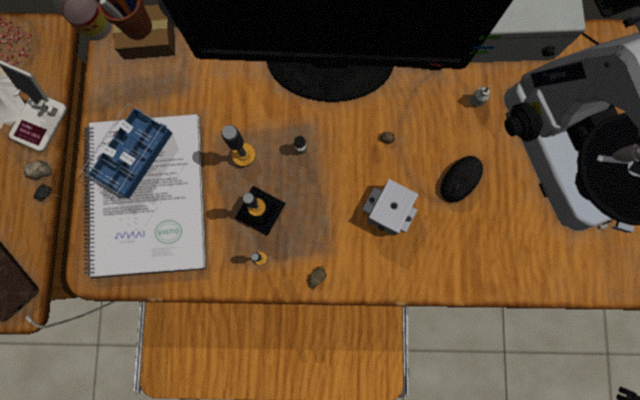

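The gauge candidates in the scene picture are small (254,224), middle in the stand (291,184) and large (320,172). I choose (291,184): it's the middle size and hangs in the black stand. Next I'll check it in a close crop and triangulate.

```bash
cat >> h.py <<'E'
def tri(ua,ub):
    A=[];b=[]
    for c,(u,v) in(('scene',ua),('top',ub)):
        o=w(c,u,v,0.);d=w(c,u,v,1.)-o;d/=np.linalg.norm(d);P=np.eye(3)-np.outer(d,d);A.append(P);b.append(P@o)
    A=np.vstack(A);b=np.hstack(b);x=np.linalg.lstsq(A,b,rcond=None)[0];return x,np.linalg.norm(A@x-b)
E
python3 - <<'E'
from h import *
np.set_printoptions(precision=1,suppress=True)
print('grip',tri((290.8,183.8),(251.6,204.2)))
print('large',tri((319.9,172.8),(235.7,147.2)),'small',tri((254.1,223.8),(259.3,257.8)))
s=cv2.imread('pics/scene1.png');t=cv2.imread('pics/top1.png')
f=lambda i,u,v,h:cv2.resize(i[v-h:v+h,u-h:u+h],(380,290*1),interpolation=cv2.INTER_CUBIC) if 0 else cv2.resize(i[v-h:v+h,u-h:u+h],(290,290),interpolation=cv2.INTER_CUBIC)
a=np.vstack([np.hstack([f(s,290,205,45),f(t,255,207,30)]),np.hstack([f(s,368,273,30),f(t,392,207,30)])])
cv2.imwrite('pics/crop1.png',a)
for n,X in(('tipaxis z66',[541,66,63]),('169',[541,66,169])):print(n,pix('scene',np.array(X)),pix('top',np.array(X)))
# holder top plane refine: top camera depth
p,d=snap('top');u,v=np.meshgrid(range(360,425),range(175,240));
k=ctrl.camera_params('top');z=d[v,u];P=np.array([w('top',a,b,c) for a,b,c in zip(u.ravel(),v.ravel(),z.ravel())])
m=(P[:,2]>52)&(P[:,2]<70);q=P[m];print('holder top',m.sum(),np.median(q[:,2]),cv2.minAreaRect(q[:,:2].astype(np.float32)))
u,v=np.meshgrid(range(230,292),range(182,240));z=d[v,u];P=np.array([w('top',a,b,c) for a,b,c in zip(u.ravel(),v.ravel(),z.ravel())])
m=(P[:,2]>52)&(P[:,2]<70);q=P[m];print('stand',m.sum(),np.median(q[:,2]),cv2.minAreaRect(q[:,:2].astype(np.float32)))
m=(P[:,2]>155)&(P[:,2]<185);q=P[m];print('gtop',m.sum(),np.median(q,0))
E
```

```text
grip (array([549.2,  75.4, 119.1]), np.float64(4.028480163763144))
large (array([653.8, 110.1,  98.2]), np.float64(4.752460269768238)) small (array([455.9,  69.9,  57.1]), np.float64(4.932889362921842))
tipaxis z66 (np.float64(289.8641965174393), np.float64(209.14427334176253)) (np.float64(261.7256033505228), np.float64(211.7609000471811))
169 (np.float64(287.854432851925), np.float64(165.72572198868153)) (np.float64(254.08126553824343), np.float64(203.5319779745503))Traceback (most recent call last):
  File "<stdin>", line 12, in <module>
  File "h.py", line 8, in w
    k=ctrl.camera_params(c); R=np.array(k['R']);t=np.array(k['t'])
ValueError: time passes only in moves, steps and waits
```

View pics/crop1.png

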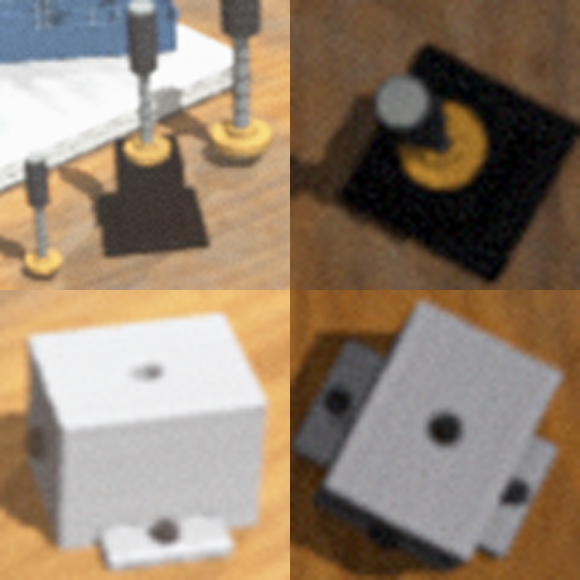

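The crop shows the middle gauge hanging by its brass collar in the black stand. In the scene view its handle top is at (289.7,162) and its collar at (290.6,206). In the top view the handle top is at (248.4,198) and the collar at (256.7,207). The bore is at scene (368.2,259.6) and top (393.7,205.6).

```bash
sed -i 's/^def w(/KK={}\ndef cp(c):\n    if c not in KK: KK[c]=ctrl.camera_params(c)\n    return KK[c]\ndef w(/; s/k=ctrl.camera_params(c);/k=cp(c);/' h.py
python3 - <<'E'
from h import *
np.set_printoptions(precision=1,suppress=True)
print('top',tri((289.4,161.6),(248.0,197.8)),'collar',tri((290.2,205.8),(256.3,206.6)),'bore',tri((368.2,259.6),(393.7,205.6)))
print('planes: gtop169',ray('top',248,197.8,169),ray('scene',289.4,161.6,169),'\ncollar70',ray('top',256.3,206.6,68),ray('scene',290.2,205.8,65),'\nbore60',ray('top',393.7,205.6,60),ray('scene',368.2,259.6,60))
p,d=snap('top')
def reg(u0,u1,v0,v1,lo,hi):
    P=np.array([w('top',u,v,d[v,u]) for u in range(u0,u1) for v in range(v0,v1)]);q=P[(P[:,2]>lo)&(P[:,2]<hi)];return len(q),np.median(q,0),cv2.minAreaRect(q[:,:2].astype(np.float32))
print(reg(360,425,175,240,52,70));print(reg(230,292,182,240,50,75));print(reg(230,292,182,240,155,185))
E
```

```text
top (array([550.3,  75.2, 172.2]), np.float64(1.1845680884833638)) collar (array([549.7,  76.3,  63.5]), np.float64(0.771408703353071)) bore (array([ 556.5, -172.4,   59. ]), np.float64(0.11224355008280096))
planes: gtop169 [550.1  76.1 169. ] [554.7  80.2 169. ] 
collar70 [549.6  75.5  68. ] [547.9  74.5  65. ] 
bore60 [ 556.3 -172.2   60. ] [ 555.7 -173.4   60. ]
(1443, array([ 555.4, -170.9,   60. ]), ((555.9373779296875, -171.13546752929688), (59.84101486206055, 80.59876251220703), 63.457271575927734))
(476, array([545. ,  71.4,  61.3]), ((550.4229125976562, 76.87959289550781), (44.256072998046875, 44.22771453857422), 62.48900604248047))
(136, array([547.6,  75.4, 172. ]), ((548.4920654296875, 76.03385162353516), (18.07320213317871, 18.790998458862305), 27.019271850585938))
```

```bash
cat >> h.py <<'E'
from scipy.spatial.transform import Rotation as Ro
def rot():
    q=ctrl.state()['tool_rot'];return Ro.from_quat([q[1],q[2],q[3],q[0]]).as_matrix()
def to(X): return rot().T@(np.array(X)-ctrl.state()['tcp_pos'])
E
python3 - <<'E'
from h import *
np.set_printoptions(precision=3,suppress=True)
print(rot(),to([550.2,76,225]),to([550.2,76,128]))
E
```

```text
[[-0.904  0.428  0.   ]
 [ 0.428  0.904 -0.   ]
 [-0.    -0.    -1.   ]] [-464.839 -271.058  -25.77 ] [-464.837 -271.056   71.23 ]
```

```bash
python3 -m handwheel '[{"jaw":1,"x":-465,"y":-271,"z":-26},{"jaw":1,"x":-465,"y":-271,"z":-26},{"jaw":1,"x":-465,"y":-271,"z":-26},{"jaw":1,"x":-465,"y":-271,"z":-26},{"jaw":1,"x":-465,"y":-271,"z":-26},{"jaw":1,"x":-465,"y":-271,"z":-26},{"jaw":1,"x":-465,"y":-271,"z":-26},{"jaw":1,"x":-465,"y":-271,"z":-26},{"jaw":1,"x":-465,"y":-271,"z":-26},{"jaw":1,"x":-465,"y":-271,"z":-26},{"jaw":1,"x":-465,"y":-271,"z":-26},{"jaw":1,"x":-465,"y":-271,"z":-26}]'
python3 -c "
from h import *
print(to([550.2,76,225]),rot())"
```

```text
[-464.8388796  -271.05827806  -25.77047751] [[-9.03993185e-01  4.27546865e-01  9.03895242e-06]
 [ 4.27546865e-01  9.03993184e-01 -3.27782614e-05]
 [-2.21853943e-05 -2.57667491e-05 -9.99999999e-01]]invalid input at $[0]: expected keys jaw, x, y, z, wx, wy, wz
```

All keys are required, so I'll resend with them.

```bash
python3 -m handwheel '[{"jaw":1,"x":-465,"y":-271,"z":-26,"wx":0,"wy":0,"wz":0},{"jaw":1,"x":-465,"y":-271,"z":-26,"wx":0,"wy":0,"wz":0},{"jaw":1,"x":-465,"y":-271,"z":-26,"wx":0,"wy":0,"wz":0},{"jaw":1,"x":-465,"y":-271,"z":-26,"wx":0,"wy":0,"wz":0},{"jaw":1,"x":-465,"y":-271,"z":-26,"wx":0,"wy":0,"wz":0},{"jaw":1,"x":-465,"y":-271,"z":-26,"wx":0,"wy":0,"wz":0},{"jaw":1,"x":-465,"y":-271,"z":-26,"wx":0,"wy":0,"wz":0},{"jaw":1,"x":-465,"y":-271,"z":-26,"wx":0,"wy":0,"wz":0},{"jaw":1,"x":-465,"y":-271,"z":-26,"wx":0,"wy":0,"wz":0},{"jaw":1,"x":-465,"y":-271,"z":-26,"wx":0,"wy":0,"wz":0},{"jaw":1,"x":-465,"y":-271,"z":-26,"wx":0,"wy":0,"wz":0},{"jaw":1,"x":-465,"y":-271,"z":-26,"wx":0,"wy":0,"wz":0}]'
python3 -c "
from h import *
print(to([550.2,76,225]),rot())"
```

```text
time: 2.0
tcp_pos: [529.3, 106.0, 223.7]
tool_rot: [0.0, 0.219, 0.976, 0.0]
wrist_force: [0.4, 0.5, 0.6]
gripper_width: 85.7
grip_force: 0.0
[-31.7609633  -18.20810087  -1.2840122 ] [[-9.03871126e-01  4.27804453e-01  5.81147708e-04]
 [ 4.27804636e-01  9.03871196e-01  2.34130915e-04]
 [-4.25120425e-04  4.60241858e-04 -9.99999804e-01]]
```

```bash
python3 -m handwheel '[{"jaw":1,"x":-32.5,"y":-18.8,"z":-1.3,"wx":0,"wy":0,"wz":0},{"jaw":1,"x":-32.5,"y":-18.8,"z":-1.3,"wx":0,"wy":0,"wz":0},{"jaw":1,"x":-32.5,"y":-18.8,"z":-1.3,"wx":0,"wy":0,"wz":0}]'
python3 - <<'E'
from h import *
np.set_printoptions(precision=2,suppress=True)
print(to([550.2,76,225]),to([550.2,76,128]))
E
```

```text
time: 2.25
tcp_pos: [550.9, 75.2, 224.4]
tool_rot: [-0.0, 0.221, 0.975, 0.0]
wrist_force: [-0.5, -0.4, -1.2]
gripper_width: 85.4
grip_force: 0.0
[ 0.94  0.44 -0.57] [ 0.93  0.43 96.43]
```

```bash
python3 -m handwheel '[{"jaw":1,"x":0.9,"y":0.4,"z":35,"wx":0,"wy":0,"wz":0},{"jaw":1,"x":0.9,"y":0.4,"z":70,"wx":0,"wy":0,"wz":0},{"jaw":1,"x":0.9,"y":0.4,"z":96,"wx":0,"wy":0,"wz":0},{"jaw":1,"x":0.9,"y":0.4,"z":96,"wx":0,"wy":0,"wz":0},{"jaw":0.35,"x":0.9,"y":0.4,"z":96,"wx":0,"wy":0,"wz":0},{"jaw":0.35,"x":0.9,"y":0.4,"z":96,"wx":0,"wy":0,"wz":0},{"jaw":0.35,"x":0.9,"y":0.4,"z":96,"wx":0,"wy":0,"wz":0},{"jaw":0.35,"x":0.9,"y":0.4,"z":96,"wx":0,"wy":0,"wz":0},{"jaw":0.35,"x":0.9,"y":0.4,"z":96,"wx":0,"wy":0,"wz":0}]'
python3 - <<'E'
from h import *
p,d=snap('scene','g1.png')
p2,d2=snap('top')
f=lambda i,u,v,h:cv2.resize(i[v-h:v+h,u-h:u+h,::-1],(380,380),interpolation=cv2.INTER_CUBIC)
cv2.imwrite('pics/crop2.png',np.hstack([f(p,290,185,45),f(p2,255,205,40)]))
E
```

```text
time: 3.0
tcp_pos: [550.3, 78.1, 130.3]
tool_rot: [0.002, 0.219, 0.976, 0.0]
wrist_force: [0.4, -0.4, -0.3]
gripper_width: 30.3
grip_force: 0.0
```

View pics/crop2.png

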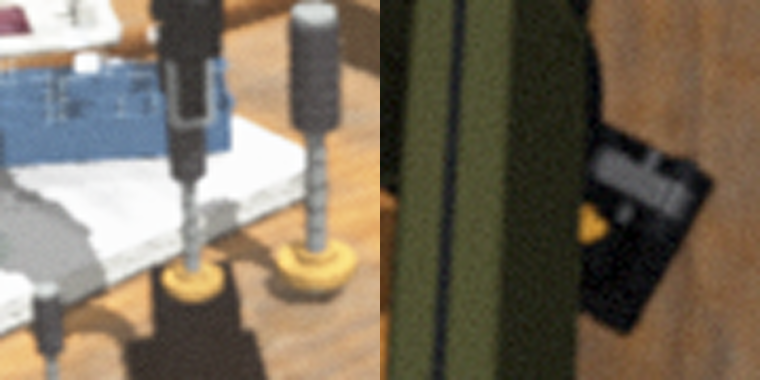

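The handle stands between the fingers, directly below them at crop (190,150), so I'll close.

```bash
python3 -m handwheel '[{"jaw":0.0,"x":0,"y":0,"z":0,"wx":0,"wy":0,"wz":0},{"jaw":0,"x":0,"y":0,"z":0,"wx":0,"wy":0,"wz":0},{"jaw":0,"x":0,"y":0,"z":0,"wx":0,"wy":0,"wz":0},{"jaw":0,"x":0,"y":0,"z":0,"wx":0,"wy":0,"wz":0},{"jaw":0,"x":0,"y":0,"z":0,"wx":0,"wy":0,"wz":0}]'
python3 -c "
from h import *
s=ctrl.state();print(s['tcp_pos'],s['wrist_force'],s['wrist_torque'],s['gripper_width'])"
```

```text
time: 3.52
tcp_pos: [549.5, 77.8, 129.1]
tool_rot: [0.0, 0.219, 0.976, 0.0]
wrist_force: [-0.7, 0.0, 3.5]
gripper_width: 16.4
grip_force: 58.5
[549.51761155  77.76603551 129.06275341] [-0.72607632  0.04606274  3.48816431] [-0.07111529  0.05483402  0.06957182] 16.430813832442848
```

```bash
python3 -m handwheel '[{"jaw":0,"x":0,"y":0,"z":-15,"wx":0,"wy":0,"wz":0},{"jaw":0,"x":0,"y":0,"z":-35,"wx":0,"wy":0,"wz":0},{"jaw":0,"x":0,"y":0,"z":-65,"wx":0,"wy":0,"wz":0},{"jaw":0,"x":0,"y":0,"z":-75,"wx":0,"wy":0,"wz":0},{"jaw":0,"x":0,"y":0,"z":-75,"wx":0,"wy":0,"wz":0}]'
python3 - <<'E'
from h import *
np.set_printoptions(precision=2,suppress=True)
s=ctrl.state();print(s['tcp_pos'],s['wrist_force'],s['gripper_width'],s['grip_force'])
print(to([556,-171.7,s['tcp_pos'][2]]),rot())
p,d=snap('scene','g2.png')
f=lambda i,u,v,h:cv2.resize(i[v-h:v+h,u-h:u+h,::-1],(500,500),interpolation=cv2.INTER_CUBIC)
cv2.imwrite('pics/crop3.png',f(p,290,165,50))
E
```

```text
time: 3.93
tcp_pos: [551.2, 78.0, 206.0]
tool_rot: [0.003, 0.219, 0.976, 0.001]
wrist_force: [0.9, -0.0, -1.1]
gripper_width: 16.3
grip_force: 58.8
[551.22  78.03 205.99] [ 0.88 -0.02 -1.09] 16.256750875485604 58.75239372253418
[-111.1  -223.71   -0.09] [[-0.9   0.43  0.01]
 [ 0.43  0.9   0.  ]
 [-0.    0.   -1.  ]]
```

View pics/crop3.png

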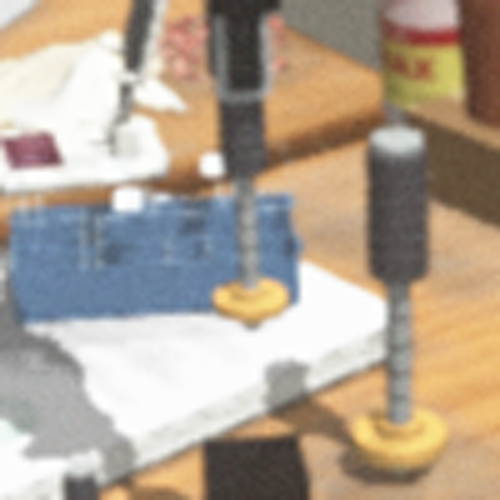

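The gauge is lifted upright with its collar still at the tip (crop 250,300). Now I'll carry it over the bore.

```bash
python3 -m handwheel '[{"jaw":0,"x":-8,"y":-16,"z":0,"wx":0,"wy":0,"wz":0},{"jaw":0,"x":-24,"y":-48,"z":0,"wx":0,"wy":0,"wz":0},{"jaw":0,"x":-40,"y":-80,"z":0,"wx":0,"wy":0,"wz":0},{"jaw":0,"x":-56,"y":-112,"z":0,"wx":0,"wy":0,"wz":0},{"jaw":0,"x":-72,"y":-144,"z":0,"wx":0,"wy":0,"wz":0},{"jaw":0,"x":-88,"y":-176,"z":0,"wx":0,"wy":0,"wz":0},{"jaw":0,"x":-103,"y":-205,"z":0,"wx":0,"wy":0,"wz":0},{"jaw":0,"x":-111,"y":-221,"z":0,"wx":0,"wy":0,"wz":0},{"jaw":0,"x":-111,"y":-221,"z":0,"wx":0,"wy":0,"wz":0},{"jaw":0,"x":-111,"y":-221,"z":30,"wx":0,"wy":0,"wz":0},{"jaw":0,"x":-111,"y":-221,"z":40,"wx":0,"wy":0,"wz":0},{"jaw":0,"x":-111,"y":-221,"z":40,"wx":0,"wy":0,"wz":0}]'
python3 - <<'E'
from h import *
np.set_printoptions(precision=2,suppress=True)
s=ctrl.state();print(s['tcp_pos'],s['wrist_force'],s['gripper_width'],rot())
p,d=snap('scene','g3.png');p2,d2=snap('top')
f=lambda i,u,v,h,n:cv2.resize(i[v-h:v+h,u-h:u+h,::-1],(n,n),interpolation=cv2.INTER_CUBIC)
cv2.imwrite('pics/crop4.png',np.hstack([f(p,368,240,40,400),f(p2,392,206,40,400)]))
E
```

```text
time: 4.98
tcp_pos: [550.9, -167.3, 158.8]
tool_rot: [-0.005, 0.219, 0.976, 0.001]
wrist_force: [0.6, -0.2, -1.1]
gripper_width: 16.6
grip_force: 58.9
[ 550.86 -167.28  158.79] [ 0.63 -0.22 -1.05] 16.612002461503725 [[-0.9   0.43 -0.01]
 [ 0.43  0.9   0.  ]
 [ 0.01 -0.   -1.  ]]
```

View pics/crop4.png

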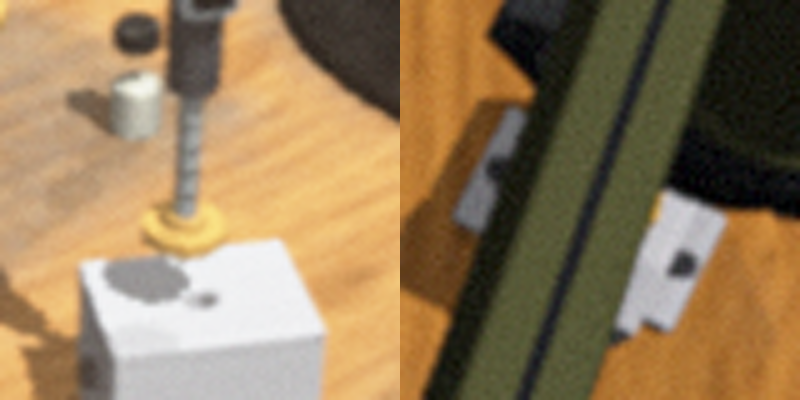

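```bash
python3 -m handwheel '[{"jaw":0,"x":0,"y":0,"z":0,"wx":0,"wy":0,"wz":0},{"jaw":0,"x":0,"y":0,"z":0,"wx":0,"wy":0,"wz":0},{"jaw":0,"x":0,"y":0,"z":0,"wx":0,"wy":0,"wz":0}]'
cat >> h.py <<'E'
def brass(bgr,u0,u1,v0,v1):
    h=cv2.cvtColor(bgr,cv2.COLOR_BGR2HSV)[v0:v1,u0:u1]
    m=((h[...,0]>15)&(h[...,0]<30)&(h[...,1]>130)&(h[...,2]>120)).astype(np.uint8)
    n,l,st,ce=cv2.connectedComponentsWithStats(m);i=1+np.argmax(st[1:,4]);return ce[i]+[u0,v0],st[i]
E
python3 - <<'E'
from h import *
np.set_printoptions(precision=2,suppress=True)
for i in range(3):
    p,d=snap('scene','s%d.png'%i);s=ctrl.state();print(s['tcp_pos'],s['tool_rot'],s['wrist_force'],s['joints'])
    print(brass(cv2.imread('pics/s%d.png'%i),345,395,210,262))
print('start',brass(cv2.imread('pics/scene1.png'),275,310,190,225))
s=cv2.imread('pics/s2.png');
f=lambda i,u,v,h,n:cv2.resize(i[v-h:v+h,u-h:u+h],(n,n),interpolation=cv2.INTER_CUBIC)
cv2.imwrite('pics/crop5.png',f(s,368,245,30,600))
E
```

```text
time: 5.33
tcp_pos: [555.8, -169.3, 164.8]
tool_rot: [0.001, 0.219, 0.976, -0.0]
wrist_force: [0.8, -0.0, -1.5]
gripper_width: 16.4
grip_force: 58.9
[ 555.63 -169.32  164.65] [ 0.    0.22  0.98 -0.  ] [ 0.34  0.3  -1.26] [-0.37  0.34  1.55 -0.    1.25 -1.5 ]
(array([366.83, 243.81]), array([ 14,  27,  22,  12, 103], dtype=int32))
[ 555.51 -169.35  164.53] [ 0.    0.22  0.98 -0.  ] [ 0.42 -0.23 -1.68] [-0.37  0.34  1.55  0.    1.25 -1.5 ]
(array([373.56, 243.97]), array([ 14,  26,  36,  13, 152], dtype=int32))
[ 555.37 -169.37  164.37] [ 0.    0.22  0.98 -0.  ] [-0.42 -0.07 -0.92] [-0.37  0.34  1.55 -0.    1.25 -1.5 ]
(array([366.36, 243.73]), array([ 14,  27,  19,  12, 107], dtype=int32))
start (array([289.79, 207.15]), array([ 9, 13, 14,  8, 33], dtype=int32))
```

View pics/crop5.png

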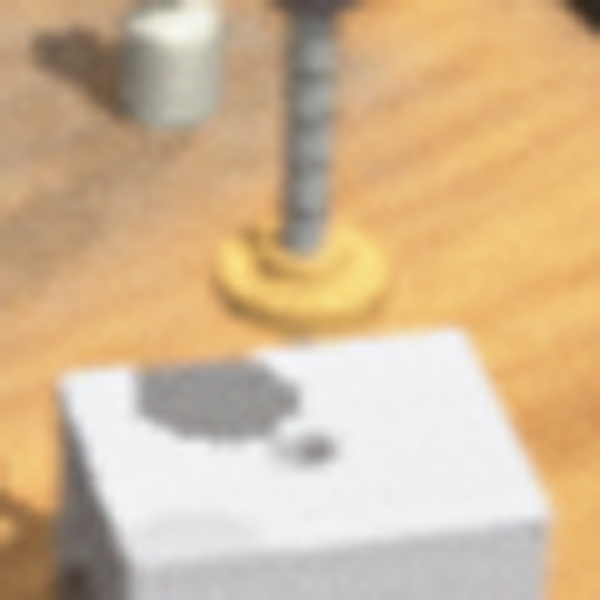

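The collar disc is centred at crop (302,275) = scene pixel (367.8,242.0). The tip shows below it at (368,248). The bore is at crop (310,449) = (368.4,259.5).

Run:
```python
from h import *
np.set_printoptions(precision=2,suppress=True)
for z in(96.4,98.4,100.4): print(z,ray('scene',367.8,242.0,z))
print('bore',ray('scene',368.3,259.6,60))
p,d=snap('scene')
q=np.array([w('scene',u,v,d[v,u]) for u in range(361,376) for v in range(240,248)]);print(np.median(q,0))
q=np.array([w('scene',u,v,d[v,u]) for u in range(367,370) for v in range(222,234)]);print('rod',np.median(q,0),q[:,0:2].std(0))
for z in (150,110):print(pix('scene',np.array([555.6,-173.4,z])))
print(to([556,-171,129]))
```

```text
96.4 [ 557.8  -167.83   96.4 ]
98.4 [ 555.82 -169.92   98.4 ]
100.4 [ 553.84 -172.01  100.4 ]
bore [ 555.8  -173.48   60.  ]
[ 549.54 -176.31  101.49]
rod [ 551.94 -172.71  133.48] [1.34 1.72]
(np.float64(370.0767039827617), np.float64(219.30370026638883))
(np.float64(369.2172072723713), np.float64(237.70285161083802))
[-1.33 -1.12 35.23]
```

```bash
python3 -m handwheel '[{"jaw":0,"x":-1.5,"y":-1.2,"z":5,"wx":0,"wy":0,"wz":0},{"jaw":0,"x":-1.5,"y":-1.2,"z":12,"wx":0,"wy":0,"wz":0},{"jaw":0,"x":-1.5,"y":-1.2,"z":18,"wx":0,"wy":0,"wz":0},{"jaw":0,"x":-1.5,"y":-1.2,"z":20,"wx":0,"wy":0,"wz":0},{"jaw":0,"x":-1.5,"y":-1.2,"z":20,"wx":0,"wy":0,"wz":0},{"jaw":0,"x":-1.5,"y":-1.2,"z":20,"wx":0,"wy":0,"wz":0},{"jaw":0,"x":-1.5,"y":-1.2,"z":20,"wx":0,"wy":0,"wz":0}]'
python3 - <<'E'
from h import *
np.set_printoptions(precision=2,suppress=True)
p,d=snap('scene','t1.png');s=ctrl.state();print(s['tcp_pos'],s['wrist_force'])
s=cv2.imread('pics/t1.png');
f=lambda i,u,v,h,n:cv2.resize(i[v-h:v+h,u-h:u+h],(n,n),interpolation=cv2.INTER_CUBIC)
cv2.imwrite('pics/crop6.png',f(s,368,255,20,600))
E
```

```text
time: 6.12
tcp_pos: [555.9, -171.2, 143.6]
tool_rot: [0.0, 0.219, 0.976, -0.0]
wrist_force: [-0.3, -0.8, -1.7]
gripper_width: 16.3
grip_force: 58.9
[ 556.03 -171.22  143.79] [ 0.14 -0.13 -0.5 ]
```

View pics/crop6.png

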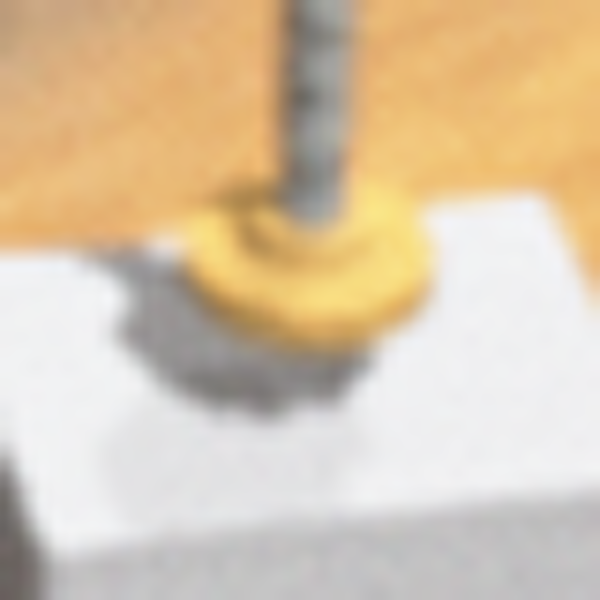

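The collar's column is 368.2 against an expected 368.7, and its row is 252.2 against 251.8. It's within about 1 mm of centre, so I'll nudge it and enter the bore, stopping with the collar just short of the face.

```bash
python3 -m handwheel '[{"jaw":0,"x":-0.7,"y":-0.2,"z":1,"wx":0,"wy":0,"wz":0},{"jaw":0,"x":-0.7,"y":-0.2,"z":3,"wx":0,"wy":0,"wz":0},{"jaw":0,"x":-0.7,"y":-0.2,"z":5,"wx":0,"wy":0,"wz":0},{"jaw":0,"x":-0.7,"y":-0.2,"z":6,"wx":0,"wy":0,"wz":0},{"jaw":0,"x":-0.7,"y":-0.2,"z":6,"wx":0,"wy":0,"wz":0}]'
python3 -m handwheel '[{"jaw":0,"x":0,"y":0,"z":1,"wx":0,"wy":0,"wz":0},{"jaw":0,"x":0,"y":0,"z":3,"wx":0,"wy":0,"wz":0},{"jaw":0,"x":0,"y":0,"z":5,"wx":0,"wy":0,"wz":0},{"jaw":0,"x":0,"y":0,"z":5,"wx":0,"wy":0,"wz":0},{"jaw":0,"x":0,"y":0,"z":5,"wx":0,"wy":0,"wz":0}]'
```

```text
time: 6.58
tcp_pos: [556.0, -171.5, 137.2]
tool_rot: [-0.0, 0.219, 0.976, 0.0]
wrist_force: [0.3, 0.5, -1.6]
gripper_width: 16.5
grip_force: 58.9
time: 7.0
tcp_pos: [556.2, -171.6, 132.4]
tool_rot: [-0.0, 0.219, 0.976, 0.0]
wrist_force: [-0.5, -0.9, -1.3]
gripper_width: 16.5
grip_force: 58.9
```

```bash
python3 -m handwheel '[{"jaw":0,"x":0,"y":0,"z":1,"wx":0,"wy":0,"wz":0},{"jaw":0,"x":0,"y":0,"z":2,"wx":0,"wy":0,"wz":0},{"jaw":0,"x":0,"y":0,"z":3,"wx":0,"wy":0,"wz":0},{"jaw":0,"x":0,"y":0,"z":3,"wx":0,"wy":0,"wz":0}]'
python3 -m handwheel '[{"jaw":0,"x":0,"y":0,"z":1,"wx":0,"wy":0,"wz":0},{"jaw":0,"x":0,"y":0,"z":2,"wx":0,"wy":0,"wz":0},{"jaw":0,"x":0,"y":0,"z":3,"wx":0,"wy":0,"wz":0},{"jaw":0,"x":0,"y":0,"z":3,"wx":0,"wy":0,"wz":0},{"jaw":0,"x":0,"y":0,"z":3,"wx":0,"wy":0,"wz":0}]'
```

```text
time: 7.33
tcp_pos: [556.2, -171.6, 129.4]
tool_rot: [-0.0, 0.219, 0.976, 0.0]
wrist_force: [-0.0, 0.5, -2.3]
gripper_width: 16.3
grip_force: 58.9
time: 7.75
tcp_pos: [556.7, -171.8, 127.1]
tool_rot: [0.001, 0.219, 0.976, -0.0]
wrist_force: [0.1, -0.7, 3.3]
gripper_width: 16.4
grip_force: 59.4
```

```bash
python3 -m handwheel '[{"jaw":0,"x":0,"y":0,"z":1,"wx":0,"wy":0,"wz":0},{"jaw":0,"x":0,"y":0,"z":2,"wx":0,"wy":0,"wz":0},{"jaw":0,"x":0,"y":0,"z":3,"wx":0,"wy":0,"wz":0},{"jaw":0,"x":0,"y":0,"z":4,"wx":0,"wy":0,"wz":0},{"jaw":0,"x":0,"y":0,"z":5,"wx":0,"wy":0,"wz":0},{"jaw":0,"x":0,"y":0,"z":5,"wx":0,"wy":0,"wz":0},{"jaw":0,"x":0,"y":0,"z":5,"wx":0,"wy":0,"wz":0}]'
```

```text
time: 8.33
tcp_pos: [556.2, -171.6, 121.3]
tool_rot: [-0.0, 0.219, 0.976, 0.0]
wrist_force: [-0.9, -0.6, 2.6]
gripper_width: 16.4
grip_force: 59.3
```

```bash
python3 -m handwheel '[{"jaw":0,"x":0,"y":0,"z":0.5,"wx":0,"wy":0,"wz":0},{"jaw":0,"x":0,"y":0,"z":1,"wx":0,"wy":0,"wz":0},{"jaw":0,"x":0,"y":0,"z":1.5,"wx":0,"wy":0,"wz":0},{"jaw":0,"x":0,"y":0,"z":1.5,"wx":0,"wy":0,"wz":0},{"jaw":0,"x":0,"y":0,"z":1.5,"wx":0,"wy":0,"wz":0}]'; python3 -c "
from h import *
s=ctrl.state();print(s['tcp_pos'],s['wrist_force'],s['wrist_torque'],s['tau'])"
```

```text
time: 8.75
tcp_pos: [556.3, -171.6, 120.1]
tool_rot: [-0.0, 0.219, 0.976, -0.0]
wrist_force: [-0.4, -0.5, 3.1]
gripper_width: 16.3
grip_force: 59.4
[ 556.29364343 -171.63366281  120.0776808 ] [-0.40696882 -0.49350996  3.14978763] [-0.10728938  0.03867206 -0.01077858] [ 4.44845119e-01 -4.61401820e+01 -2.14644510e+01  2.80489437e-01
 -4.83230199e-02 -4.31955077e-04]
```

```bash
cat > g.py <<'E'
# stop a chain when the rod meets the core
import sys
from station import ctrl
s=ctrl.state();print(round(s['tcp_pos'][2],2),round(s['wrist_force'][2],2));sys.exit(s['wrist_force'][2]>6)
E
python3 -m handwheel '[{"jaw":0,"x":0,"y":0,"z":0.5,"wx":0,"wy":0,"wz":0},{"jaw":0,"x":0,"y":0,"z":0.5,"wx":0,"wy":0,"wz":0}]' >/dev/null && python3 g.py &&
python3 -m handwheel '[{"jaw":0,"x":0,"y":0,"z":0.5,"wx":0,"wy":0,"wz":0},{"jaw":0,"x":0,"y":0,"z":0.5,"wx":0,"wy":0,"wz":0}]' >/dev/null && python3 g.py &&
python3 -m handwheel '[{"jaw":0,"x":0,"y":0,"z":0.5,"wx":0,"wy":0,"wz":0},{"jaw":0,"x":0,"y":0,"z":0.5,"wx":0,"wy":0,"wz":0}]' >/dev/null && python3 g.py &&
python3 -m handwheel '[{"jaw":0,"x":0,"y":0,"z":0.5,"wx":0,"wy":0,"wz":0},{"jaw":0,"x":0,"y":0,"z":0.5,"wx":0,"wy":0,"wz":0}]' >/dev/null && python3 g.py &&
python3 -m handwheel '[{"jaw":0,"x":0,"y":0,"z":0.5,"wx":0,"wy":0,"wz":0},{"jaw":0,"x":0,"y":0,"z":0.5,"wx":0,"wy":0,"wz":0}]' >/dev/null && python3 g.py &&
python3 -m handwheel '[{"jaw":0,"x":0,"y":0,"z":0.5,"wx":0,"wy":0,"wz":0},{"jaw":0,"x":0,"y":0,"z":0.5,"wx":0,"wy":0,"wz":0}]' >/dev/null && python3 g.py &&
python3 -m handwheel '[{"jaw":0,"x":0,"y":0,"z":0.5,"wx":0,"wy":0,"wz":0},{"jaw":0,"x":0,"y":0,"z":0.5,"wx":0,"wy":0,"wz":0}]' >/dev/null && python3 g.py &&
python3 -m handwheel '[{"jaw":0,"x":0,"y":0,"z":0.5,"wx":0,"wy":0,"wz":0},{"jaw":0,"x":0,"y":0,"z":0.5,"wx":0,"wy":0,"wz":0}]' >/dev/null && python3 g.py
```

```text
119.6 3.6False
```

```bash
sed -i "s/sys.exit(s\['wrist_force'\]\[2\]>6)/sys.exit(int(s['wrist_force'][2]>6))/" g.py
python3 -m handwheel '[{"jaw":0,"x":0,"y":0,"z":0.5,"wx":0,"wy":0,"wz":0},{"jaw":0,"x":0,"y":0,"z":0.5,"wx":0,"wy":0,"wz":0}]' >/dev/null && python3 g.py &&
python3 -m handwheel '[{"jaw":0,"x":0,"y":0,"z":0.5,"wx":0,"wy":0,"wz":0},{"jaw":0,"x":0,"y":0,"z":0.5,"wx":0,"wy":0,"wz":0}]' >/dev/null && python3 g.py &&
python3 -m handwheel '[{"jaw":0,"x":0,"y":0,"z":0.5,"wx":0,"wy":0,"wz":0},{"jaw":0,"x":0,"y":0,"z":0.5,"wx":0,"wy":0,"wz":0}]' >/dev/null && python3 g.py &&
python3 -m handwheel '[{"jaw":0,"x":0,"y":0,"z":0.5,"wx":0,"wy":0,"wz":0},{"jaw":0,"x":0,"y":0,"z":0.5,"wx":0,"wy":0,"wz":0}]' >/dev/null && python3 g.py &&
python3 -m handwheel '[{"jaw":0,"x":0,"y":0,"z":0.5,"wx":0,"wy":0,"wz":0},{"jaw":0,"x":0,"y":0,"z":0.5,"wx":0,"wy":0,"wz":0}]' >/dev/null && python3 g.py &&
python3 -m handwheel '[{"jaw":0,"x":0,"y":0,"z":0.5,"wx":0,"wy":0,"wz":0},{"jaw":0,"x":0,"y":0,"z":0.5,"wx":0,"wy":0,"wz":0}]' >/dev/null && python3 g.py &&
python3 -m handwheel '[{"jaw":0,"x":0,"y":0,"z":0.5,"wx":0,"wy":0,"wz":0},{"jaw":0,"x":0,"y":0,"z":0.5,"wx":0,"wy":0,"wz":0}]' >/dev/null && python3 g.py &&
python3 -m handwheel '[{"jaw":0,"x":0,"y":0,"z":0.5,"wx":0,"wy":0,"wz":0},{"jaw":0,"x":0,"y":0,"z":0.5,"wx":0,"wy":0,"wz":0}]' >/dev/null && python3 g.py
```

```text
119.09 3.91
118.58 3.15
118.06 4.04
117.51 3.95
117.05 3.69
116.55 3.48
116.04 3.75
115.54 3.56
```

```bash
python3 -m handwheel '[{"jaw":0,"x":0,"y":0,"z":0.5,"wx":0,"wy":0,"wz":0},{"jaw":0,"x":0,"y":0,"z":0.5,"wx":0,"wy":0,"wz":0}]' >/dev/null && python3 g.py &&
python3 -m handwheel '[{"jaw":0,"x":0,"y":0,"z":0.5,"wx":0,"wy":0,"wz":0},{"jaw":0,"x":0,"y":0,"z":0.5,"wx":0,"wy":0,"wz":0}]' >/dev/null && python3 g.py &&
python3 -m handwheel '[{"jaw":0,"x":0,"y":0,"z":0.5,"wx":0,"wy":0,"wz":0},{"jaw":0,"x":0,"y":0,"z":0.5,"wx":0,"wy":0,"wz":0}]' >/dev/null && python3 g.py &&
python3 -m handwheel '[{"jaw":0,"x":0,"y":0,"z":0.5,"wx":0,"wy":0,"wz":0},{"jaw":0,"x":0,"y":0,"z":0.5,"wx":0,"wy":0,"wz":0}]' >/dev/null && python3 g.py &&
python3 -m handwheel '[{"jaw":0,"x":0,"y":0,"z":0.5,"wx":0,"wy":0,"wz":0},{"jaw":0,"x":0,"y":0,"z":0.5,"wx":0,"wy":0,"wz":0}]' >/dev/null && python3 g.py &&
python3 -m handwheel '[{"jaw":0,"x":0,"y":0,"z":0.5,"wx":0,"wy":0,"wz":0},{"jaw":0,"x":0,"y":0,"z":0.5,"wx":0,"wy":0,"wz":0}]' >/dev/null && python3 g.py &&
python3 -m handwheel '[{"jaw":0,"x":0,"y":0,"z":0.5,"wx":0,"wy":0,"wz":0},{"jaw":0,"x":0,"y":0,"z":0.5,"wx":0,"wy":0,"wz":0}]' >/dev/null && python3 g.py &&
python3 -m handwheel '[{"jaw":0,"x":0,"y":0,"z":0.5,"wx":0,"wy":0,"wz":0},{"jaw":0,"x":0,"y":0,"z":0.5,"wx":0,"wy":0,"wz":0}]' >/dev/null && python3 g.py &&
python3 -m handwheel '[{"jaw":0,"x":0,"y":0,"z":0.5,"wx":0,"wy":0,"wz":0},{"jaw":0,"x":0,"y":0,"z":0.5,"wx":0,"wy":0,"wz":0}]' >/dev/null && python3 g.py &&
python3 -m handwheel '[{"jaw":0,"x":0,"y":0,"z":0.5,"wx":0,"wy":0,"wz":0},{"jaw":0,"x":0,"y":0,"z":0.5,"wx":0,"wy":0,"wz":0}]' >/dev/null && python3 g.py &&
python3 -m handwheel '[{"jaw":0,"x":0,"y":0,"z":0.5,"wx":0,"wy":0,"wz":0},{"jaw":0,"x":0,"y":0,"z":0.5,"wx":0,"wy":0,"wz":0}]' >/dev/null && python3 g.py &&
python3 -m handwheel '[{"jaw":0,"x":0,"y":0,"z":0.5,"wx":0,"wy":0,"wz":0},{"jaw":0,"x":0,"y":0,"z":0.5,"wx":0,"wy":0,"wz":0}]' >/dev/null && python3 g.py &&
python3 -m handwheel '[{"jaw":0,"x":0,"y":0,"z":0.5,"wx":0,"wy":0,"wz":0},{"jaw":0,"x":0,"y":0,"z":0.5,"wx":0,"wy":0,"wz":0}]' >/dev/null && python3 g.py &&
python3 -m handwheel '[{"jaw":0,"x":0,"y":0,"z":0.5,"wx":0,"wy":0,"wz":0},{"jaw":0,"x":0,"y":0,"z":0.5,"wx":0,"wy":0,"wz":0}]' >/dev/null && python3 g.py &&
python3 -m handwheel '[{"jaw":0,"x":0,"y":0,"z":0.5,"wx":0,"wy":0,"wz":0},{"jaw":0,"x":0,"y":0,"z":0.5,"wx":0,"wy":0,"wz":0}]' >/dev/null && python3 g.py &&
python3 -m handwheel '[{"jaw":0,"x":0,"y":0,"z":0.5,"wx":0,"wy":0,"wz":0},{"jaw":0,"x":0,"y":0,"z":0.5,"wx":0,"wy":0,"wz":0}]' >/dev/null && python3 g.py &&
python3 -m handwheel '[{"jaw":0,"x":0,"y":0,"z":0.5,"wx":0,"wy":0,"wz":0},{"jaw":0,"x":0,"y":0,"z":0.5,"wx":0,"wy":0,"wz":0}]' >/dev/null && python3 g.py &&
python3 -m handwheel '[{"jaw":0,"x":0,"y":0,"z":0.5,"wx":0,"wy":0,"wz":0},{"jaw":0,"x":0,"y":0,"z":0.5,"wx":0,"wy":0,"wz":0}]' >/dev/null && python3 g.py &&
python3 -m handwheel '[{"jaw":0,"x":0,"y":0,"z":0.5,"wx":0,"wy":0,"wz":0},{"jaw":0,"x":0,"y":0,"z":0.5,"wx":0,"wy":0,"wz":0}]' >/dev/null && python3 g.py &&
python3 -m handwheel '[{"jaw":0,"x":0,"y":0,"z":0.5,"wx":0,"wy":0,"wz":0},{"jaw":0,"x":0,"y":0,"z":0.5,"wx":0,"wy":0,"wz":0}]' >/dev/null && python3 g.py
```

```text
115.08 3.15
114.55 3.82
114.05 4.35
113.55 3.37
113.07 3.24
112.58 4.28
112.07 4.62
111.57 3.73
111.06 4.55
110.57 3.52
110.26 5.29
110.19 7.09
```

```bash
python3 -m handwheel '[{"jaw":0,"x":0,"y":0,"z":0.4,"wx":0,"wy":0,"wz":0},{"jaw":0,"x":0,"y":0,"z":0.4,"wx":0,"wy":0,"wz":0},{"jaw":0,"x":0,"y":0,"z":0.4,"wx":0,"wy":0,"wz":0}]'; python3 g.py
```

```text
time: 12.5
tcp_pos: [557.0, -171.8, 110.2]
tool_rot: [0.001, 0.219, 0.976, -0.0]
wrist_force: [-1.4, -0.6, 8.5]
gripper_width: 16.5
grip_force: 59.9
110.16 8.49
```

The rod has bottomed: z stays at 110.2 while the force rises. That puts the depth at about 29 mm. Now I'll lift straight up.

```bash
python3 -m handwheel '[{"jaw":0,"x":0,"y":0,"z":-4,"wx":0,"wy":0,"wz":0},{"jaw":0,"x":0,"y":0,"z":-14,"wx":0,"wy":0,"wz":0},{"jaw":0,"x":0,"y":0,"z":-28,"wx":0,"wy":0,"wz":0},{"jaw":0,"x":0,"y":0,"z":-42,"wx":0,"wy":0,"wz":0},{"jaw":0,"x":0,"y":0,"z":-56,"wx":0,"wy":0,"wz":0},{"jaw":0,"x":0,"y":0,"z":-74,"wx":0,"wy":0,"wz":0},{"jaw":0,"x":0,"y":0,"z":-90,"wx":0,"wy":0,"wz":0},{"jaw":0,"x":0,"y":0,"z":-95,"wx":0,"wy":0,"wz":0},{"jaw":0,"x":0,"y":0,"z":-95,"wx":0,"wy":0,"wz":0},{"jaw":0,"x":0,"y":0,"z":-95,"wx":0,"wy":0,"wz":0}]'
python3 - <<'E'
from h import *
np.set_printoptions(precision=2,suppress=True)
s=ctrl.state();print(to([550.2,77.2,s['tcp_pos'][2]]),s['wrist_force'])
E
```

```text
time: 13.33
tcp_pos: [555.9, -171.3, 203.7]
tool_rot: [-0.0, 0.219, 0.976, 0.0]
wrist_force: [0.1, -0.4, -1.7]
gripper_width: 16.6
grip_force: 58.9
[111.41 222.15   0.14] [ 0.11 -0.4  -1.68]
```

```bash
python3 -m handwheel '[{"jaw":0,"x":8,"y":16,"z":0,"wx":0,"wy":0,"wz":0},{"jaw":0,"x":24,"y":48,"z":0,"wx":0,"wy":0,"wz":0},{"jaw":0,"x":40,"y":80,"z":0,"wx":0,"wy":0,"wz":0},{"jaw":0,"x":56,"y":112,"z":0,"wx":0,"wy":0,"wz":0},{"jaw":0,"x":72,"y":144,"z":0,"wx":0,"wy":0,"wz":0},{"jaw":0,"x":88,"y":176,"z":0,"wx":0,"wy":0,"wz":0},{"jaw":0,"x":103,"y":206,"z":0,"wx":0,"wy":0,"wz":0},{"jaw":0,"x":111.5,"y":222.2,"z":0,"wx":0,"wy":0,"wz":0},{"jaw":0,"x":111.5,"y":222.2,"z":0,"wx":0,"wy":0,"wz":0},{"jaw":0,"x":111.5,"y":222.2,"z":10,"wx":0,"wy":0,"wz":0},{"jaw":0,"x":111.5,"y":222.2,"z":30,"wx":0,"wy":0,"wz":0},{"jaw":0,"x":111.5,"y":222.2,"z":45,"wx":0,"wy":0,"wz":0}]'
python3 -m handwheel '[{"jaw":0,"x":0,"y":0,"z":0,"wx":0,"wy":0,"wz":0},{"jaw":0,"x":0,"y":0,"z":0,"wx":0,"wy":0,"wz":0},{"jaw":0,"x":0,"y":0,"z":0,"wx":0,"wy":0,"wz":0},{"jaw":0,"x":0,"y":0,"z":0,"wx":0,"wy":0,"wz":0}]'
python3 - <<'E'
from h import *
np.set_printoptions(precision=2,suppress=True)
p,d=snap('scene','r1.png');s=ctrl.state();print(s['tcp_pos'],s['wrist_force'],to([550,77.4,s['tcp_pos'][2]]))
s=cv2.imread('pics/r1.png');
f=lambda i,u,v,h,n:cv2.resize(i[v-h:v+h,u-h:u+h],(n,n),interpolation=cv2.INTER_CUBIC)
cv2.imwrite('pics/crop7.png',f(s,290,190,30,600))
E
```

```text
time: 14.33
tcp_pos: [549.7, 75.8, 157.1]
tool_rot: [-0.001, 0.219, 0.976, -0.001]
wrist_force: [-0.6, 0.4, -1.9]
gripper_width: 16.2
grip_force: 58.9
time: 14.67
tcp_pos: [551.4, 76.3, 159.9]
tool_rot: [0.001, 0.22, 0.976, 0.0]
wrist_force: [0.7, -0.4, -1.1]
gripper_width: 16.3
grip_force: 58.9
[551.46  76.47 160.12] [ 0.35 -0.33 -1.82] [ 1.72  0.21 -0.  ]
```

View pics/crop7.png

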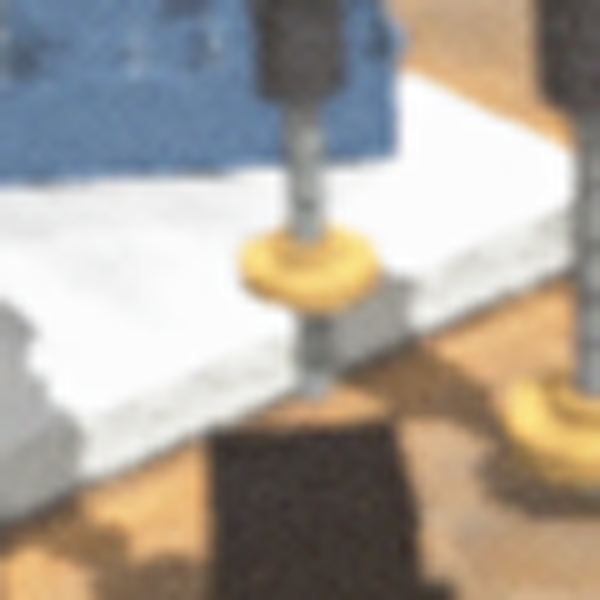

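The collar (290.5,216) now sits higher on the rod with about 29 mm of rod below it. It's roughly 1.5 mm to the right, so I'll correct that and lower.

```bash
python3 -m handwheel '[{"jaw":0,"x":1.7,"y":0.3,"z":3,"wx":0,"wy":0,"wz":0},{"jaw":0,"x":1.7,"y":0.3,"z":10,"wx":0,"wy":0,"wz":0},{"jaw":0,"x":1.7,"y":0.3,"z":15,"wx":0,"wy":0,"wz":0},{"jaw":0,"x":1.7,"y":0.3,"z":15,"wx":0,"wy":0,"wz":0},{"jaw":0,"x":1.7,"y":0.3,"z":15,"wx":0,"wy":0,"wz":0},{"jaw":0,"x":1.7,"y":0.3,"z":15,"wx":0,"wy":0,"wz":0}]'
python3 -m handwheel '[{"jaw":0,"x":0,"y":0,"z":2,"wx":0,"wy":0,"wz":0},{"jaw":0,"x":0,"y":0,"z":4,"wx":0,"wy":0,"wz":0},{"jaw":0,"x":0,"y":0,"z":6,"wx":0,"wy":0,"wz":0},{"jaw":0,"x":0,"y":0,"z":7,"wx":0,"wy":0,"wz":0},{"jaw":0,"x":0,"y":0,"z":7,"wx":0,"wy":0,"wz":0}]'
```

```text
time: 15.22
tcp_pos: [549.1, 78.0, 144.1]
tool_rot: [-0.0, 0.219, 0.976, -0.0]
wrist_force: [-1.2, 0.3, -2.1]
gripper_width: 16.4
grip_force: 58.9
time: 15.63
tcp_pos: [548.9, 77.9, 136.9]
tool_rot: [-0.0, 0.219, 0.976, -0.0]
wrist_force: [-0.2, 0.2, -1.5]
gripper_width: 16.4
grip_force: 58.9
```

```bash
python3 -m handwheel '[{"jaw":0,"x":-0.6,"y":0,"z":2,"wx":0,"wy":0,"wz":0},{"jaw":0,"x":-0.6,"y":0,"z":5,"wx":0,"wy":0,"wz":0},{"jaw":0,"x":-0.6,"y":0,"z":8,"wx":0,"wy":0,"wz":0},{"jaw":0,"x":-0.6,"y":0,"z":8,"wx":0,"wy":0,"wz":0}]'
python3 -m handwheel '[{"jaw":0,"x":0,"y":0,"z":3,"wx":0,"wy":0,"wz":0},{"jaw":0,"x":0,"y":0,"z":7,"wx":0,"wy":0,"wz":0},{"jaw":0,"x":0,"y":0,"z":11,"wx":0,"wy":0,"wz":0},{"jaw":0,"x":0,"y":0,"z":14,"wx":0,"wy":0,"wz":0},{"jaw":0,"x":0,"y":0,"z":14,"wx":0,"wy":0,"wz":0},{"jaw":0,"x":0,"y":0,"z":14,"wx":0,"wy":0,"wz":0}]'
```

```text
time: 15.97
tcp_pos: [549.1, 77.6, 128.4]
tool_rot: [-0.001, 0.219, 0.976, -0.0]
wrist_force: [0.4, -0.6, -1.4]
gripper_width: 16.4
grip_force: 58.9
time: 16.47
tcp_pos: [549.4, 77.6, 114.9]
tool_rot: [-0.0, 0.219, 0.976, -0.0]
wrist_force: [-0.1, 0.3, -1.6]
gripper_width: 16.6
grip_force: 58.9
```

```bash
sed 's/>6/>0/' g.py > g2.py
python3 -m handwheel '[{"jaw":0,"x":0,"y":0,"z":1.5,"wx":0,"wy":0,"wz":0},{"jaw":0,"x":0,"y":0,"z":3,"wx":0,"wy":0,"wz":0},{"jaw":0,"x":0,"y":0,"z":3.6,"wx":0,"wy":0,"wz":0},{"jaw":0,"x":0,"y":0,"z":3.6,"wx":0,"wy":0,"wz":0},{"jaw":0,"x":0,"y":0,"z":3.6,"wx":0,"wy":0,"wz":0}]' >/dev/null && python3 g2.py &&
python3 -m handwheel '[{"jaw":0,"x":0,"y":0,"z":0.3,"wx":0,"wy":0,"wz":0},{"jaw":0,"x":0,"y":0,"z":0.3,"wx":0,"wy":0,"wz":0}]' >/dev/null && python3 g2.py &&
python3 -m handwheel '[{"jaw":0,"x":0,"y":0,"z":0.3,"wx":0,"wy":0,"wz":0},{"jaw":0,"x":0,"y":0,"z":0.3,"wx":0,"wy":0,"wz":0}]' >/dev/null && python3 g2.py &&
python3 -m handwheel '[{"jaw":0,"x":0,"y":0,"z":0.3,"wx":0,"wy":0,"wz":0},{"jaw":0,"x":0,"y":0,"z":0.3,"wx":0,"wy":0,"wz":0}]' >/dev/null && python3 g2.py &&
python3 -m handwheel '[{"jaw":0,"x":0,"y":0,"z":0.3,"wx":0,"wy":0,"wz":0},{"jaw":0,"x":0,"y":0,"z":0.3,"wx":0,"wy":0,"wz":0}]' >/dev/null && python3 g2.py
```

```text
111.63 -1.35
111.38 -1.9
111.02 -1.45
110.71 -1.85
110.41 -1.32
```

```bash
python3 -m handwheel '[{"jaw":0,"x":0,"y":0,"z":0.3,"wx":0,"wy":0,"wz":0},{"jaw":0,"x":0,"y":0,"z":0.3,"wx":0,"wy":0,"wz":0}]' >/dev/null && python3 g2.py &&
python3 -m handwheel '[{"jaw":0,"x":0,"y":0,"z":0.2,"wx":0,"wy":0,"wz":0},{"jaw":0,"x":0,"y":0,"z":0.2,"wx":0,"wy":0,"wz":0}]' >/dev/null && python3 g2.py &&
python3 -m handwheel '[{"jaw":0,"x":0,"y":0,"z":0.2,"wx":0,"wy":0,"wz":0},{"jaw":0,"x":0,"y":0,"z":0.2,"wx":0,"wy":0,"wz":0}]' >/dev/null && python3 g2.py
```

```text
110.25 -1.67
110.22 0.49
```

The collar is on the stand. Releasing and retreating upward.

```bash
python3 -m handwheel '[{"jaw":0.35,"x":0,"y":0,"z":0,"wx":0,"wy":0,"wz":0},{"jaw":0.5,"x":0,"y":0,"z":0,"wx":0,"wy":0,"wz":0},{"jaw":0.7,"x":0,"y":0,"z":0,"wx":0,"wy":0,"wz":0},{"jaw":0.7,"x":0,"y":0,"z":0,"wx":0,"wy":0,"wz":0},{"jaw":0.7,"x":0,"y":0,"z":-10,"wx":0,"wy":0,"wz":0},{"jaw":0.7,"x":0,"y":0,"z":-30,"wx":0,"wy":0,"wz":0},{"jaw":0.7,"x":0,"y":0,"z":-60,"wx":0,"wy":0,"wz":0},{"jaw":0.7,"x":0,"y":0,"z":-90,"wx":0,"wy":0,"wz":0},{"jaw":0.7,"x":0,"y":0,"z":-120,"wx":0,"wy":0,"wz":0},{"jaw":0.7,"x":0,"y":0,"z":-120,"wx":0,"wy":0,"wz":0},{"jaw":0.7,"x":0,"y":0,"z":-120,"wx":0,"wy":0,"wz":0},{"jaw":0.7,"x":0,"y":0,"z":-120,"wx":0,"wy":0,"wz":0}]'
python3 - <<'E'
from h import *
p,d=snap('scene','e1.png')
s=cv2.imread('pics/e1.png');cv2.imwrite('pics/crop8.png',cv2.resize(s[150:300,220:420],(800,600),interpolation=cv2.INTER_CUBIC))
E
```

```text
time: 18.88
tcp_pos: [549.3, 77.6, 230.2]
tool_rot: [0.0, 0.219, 0.976, 0.0]
wrist_force: [-0.2, -0.3, 0.3]
gripper_width: 59.6
grip_force: 0.0
```

View pics/crop8.png

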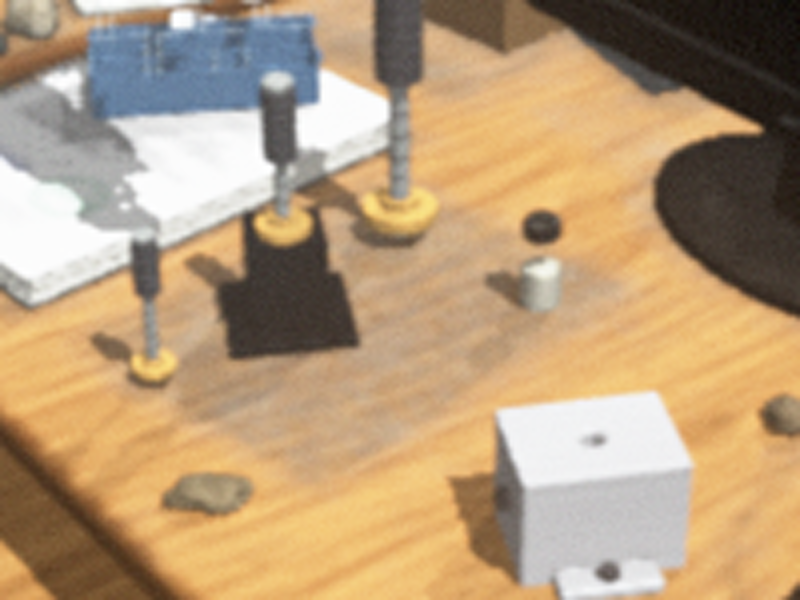

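The gauge hangs upright and free in its stand, with the collar at (282,225) in the crop and the handle lower than at the start. The holder, vial and rock samples look undisturbed. Handing in.

```bash
python3 -c "
from station import ctrl
print(ctrl.close_job())"
```

```text
the job is handed in; nothing more can be done
None
```

The rod bottomed on the core at about 29 mm, with the wrist force reading under 10 N. The gauge now hangs upright and released in its stand with the collar showing that depth, and I handed the job in (last logged time 18.9 s; no verdict returned).

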